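# Fetch a pattern weight from the tilt-out bin

## Task

Tip the red tilt-out bin fully forward on its bottom pivot, take the pattern weight out by its yellow handle and set it down gently, upright and centred to within about 2 cm, on the blue square of the brown card. Then push the empty bin gently until it is fully shut. Do not slam the bin, drop the weight or disturb the thread cone, shears and chalk.

Things in the scene. Friction and masses are not known exactly. Their poses are not given: they have to be found in the camera images.
- unit: grey steel housing of the tilt-out bin, fixed to the table, 140 deep (x) by 200 wide (y) by 141 high. Origin on the table below the bin's pivot line; x points from the open front towards the back of the housing, y along the pivot, z up. The roof spans x = 60 to 140 mm, its top 141 mm above the table; between the shut bin's panel and the roof is an open slot 60 mm wide and 180 mm long (y).
- bin (a joint): tilt of the red bin about its pivot (rad): 0 shut (front panel upright), 0.70 tipped fully forward against its stop, top moving to the unit's -x. The stiff hinge (about 0.3 N m of friction) holds the bin where it is left, except that with the weight inside it may sink back when little open; no catch. Tipping it takes 3 to 8 N at the top edge.
- bin_pivot (a point): mid-point of the bin's pivot line, 14 mm above the table, fixed to the housing, axes as the unit's. At joint angle a, a point (p, q) of the bin (p = depth behind the front panel's inner face, q = height along the panel, from the pivot) lies at x = p cos a - q sin a, z = p sin a + q cos a from here.
- bin_lip (a point): middle of the top edge of the bin's red front panel, on its inner face (p = 0, q = 130 mm). The panel is 5 mm thick and 186 mm wide, and when shut its top stands 144 mm above the table; a shut gripper's fingertips let some 25 mm down into the slot behind it can hook it and pull it forward. Axes turn with the bin: x inward, z up along the panel.
- bin_floor (a point): centre of the bin's inner floor (p = 53, q = 4 mm); z towards the bin's mouth. Inside 106 deep (x) by 174 wide (y); back and side walls 45 mm above the floor (sides 93 in the 40 mm next to the panel). Fully tipped, the mouth leans 0.70 rad from vertical to -x: reach in with the gripper leaning 0.4 to 0.6 rad that way, fingers closing along y, its body clear of panel and roof.
- weight_center (a point): centre of the pattern weight (0.38 to 0.72 kg), half-way up: 27.5 mm above its underside. Dark steel base 70 (x) by 66 (y) by 20 mm high, and on it a yellow upright grip 36 long (x), 16 thick (y), from 20 to 55 mm above the underside. z is up from the base. It lies loose on the bin's floor, z towards the mouth, and may slide to the front panel as the bin tips.
- card: brown card pattern 300 (x) by 130 (y) by 2 mm, fixed flat on the table; origin at its centre.
- mark (a point): centre of the blue 100 mm square on the card, at the card's upper face, 2 mm above the table.
- cone: orange thread cone standing on the table, 64 mm across the foot, 135 high; origin under its centre. Leave alone.
- shears: cutting shears lying flat, about 270 long (from -100 to 172 mm along x), 72 wide, 12 high; origin at the pivot. Leave alone.
- chalk: green block of marking chalk 60 by 22 by 14 mm, flat on the table; origin under its centre. Leave alone.
Not all that is in view belongs to the job. There is more than one size of the part that bears weight_center; the job needs the smallest.

How it is judged (in metres and radians):
On the way, in this order (a step that is already met when the one before it is completed fails the run):
1. the bin is tipped fully forward (over 0.62 rad) with the weight in it (value of joint bin above 0.62 rad and distance between weight_center and bin_floor below 0.1 m), for 0.2 s.
2. the weight stands released on the blue square (horizontal distance between weight_center and mark below 0.022 m and z of weight_center in the frame of mark below 0.032 m and angle between weight_center's own z axis and vertical below 0.1 rad and linear speed of weight below 0.02 m/s and contact force between the fingers and weight below 0.1 N), for 0.2 s.
At the end, for the whole second after the job is handed in: The bin is shut (joint below 0.04 rad) and the weight stands upright (within 0.1 rad) and at rest on the card, its centre within 22 mm of the blue square's centre, seen from above (value of joint bin below 0.04 rad and horizontal distance between weight_center and mark below 0.022 m and z of weight_center in the frame of mark below 0.032 m and angle between weight_center's own z axis and vertical below 0.1 rad and linear speed of weight below 0.02 m/s); the robot touches nothing.
It fails at once if the thread cone, shears or chalk moved more than 25 mm (distance of any of cone, shears, chalk from where it was at the start of the episode above 0.025 m).
It fails at once if the bin is slammed or flung (faster than 2.5 rad/s) (velocity of joint bin above 2.5 rad/s or velocity of joint bin below -2.5 rad/s).
It fails at once if the robot forces the bin or its housing (over 80 N) (contact force between any of the fingers, the arm and unit above 80 N).
It fails at once if the weight is rammed on the card (over 110 N) (contact force between weight and card above 110 N).
It fails at once if the weight falls the last centimetre or two on to the blue square instead of being set down (faster than 0.35 m/s within 17 mm of resting there) (horizontal distance between weight_center and mark below 0.06 m and z of weight_center in the frame of mark below 0.045 m and linear speed of weight above 0.35 m/s).
It also fails if it takes over 72 s, if anything falls off the work surface, if the arm or the gripper's body presses on something with over 40 N, if the wrist force passes 120 N, or if a joint passes its speed limit or range.

## Robot

A 7-joint arm with a two-finger parallel gripper is mounted at the origin on the work surface. World frame = base frame: x ahead of the robot, y to its left, z up, the work surface at z = 0. Lengths are in m, angles in degrees, forces in N, time in s.
With the tool pointing down it reaches from about 0.425 to 0.875 m from the base axis. Payload 4.7 kg.
Tool frame: the origin (TCP) lies midway between the tips of the shut fingers; the grasp point (between the pads) lies 19 mm behind it; z points along the fingers, y is the line along which they close (so a half turn about z gives the same grasp; the last joint's range is limited). The gripper opens to 87 mm and grips with 3 to 60 N. Pads are 19 mm wide; open, the fingers measure 117 mm over their backs; the gripper's body (75 mm by 190 mm) begins 51 mm behind the grasp point.
Start: joints at [74.146, 18.392, -4.016, 83.108, 1.295, 78.541, -3.26], TCP at [0.186, -0.623, 0.223] pointing down, gripper open.
Joint ranges: [-163.93, 163.93], [-17.29, 119.83], [-79.2, 71.16], [3.27, 140.29], [-89.18, 269.18], [5.43, 117.66], [-154.24, 154.24]. Speed limits (degrees/s): [147.25, 147.25, 180, 180, 180, 180, 180].

## Interface

Orientations are given as [roll, pitch, yaw] about the fixed x, y, z axes, in that order (R = Rz(yaw) Ry(pitch) Rx(roll)).
In Python, from cell import env gives the robot as it stands. The module is installed in compiled form; this text tells all that it offers.
- The arm moves only by the tool send_rows, never from a script. Its argument "series" is a list of rows, each an object with "travel": the shift along the tool's x, y, z in cm, a list of three; "dr": the turn, a rotation vector about the tool's x, y, z in degrees, a list of three; "claw": the finger opening in cm, from 0 to 8.7. In form: [{"travel": [tx, ty, tz], "dr": [wx, wy, wz], "claw": claw}, ...]. A call has 1 to 12 rows; each row is the pose to reach, as a shift and turn from the pose commanded when the call began, along the tool's axes at that moment; what a row does not reach only later rows make up. A row lasts 1/12 s, in which the tool goes at most 41.7 mm and 7.16 degrees, less where a joint would pass 70% of its speed; a pose out of reach is approached as far as the arm can. A call with a gripper value outside its range is refused whole. The fingers move at their own pace and stop on an object; "grip_force" is the grip in N (left out, the last holds). Time passes only in rows, so rows that repeat a pose let the fingers close. It gives the time, the measured TCP pose, the force and the opening at its end, in the units of the state.
- env.get_obs(): the state, without advancing time (a new reading comes with each control period).
- env.read_camera(name): name is "scene" or "top"; returns the picture (384x512x3 uint8, blue, green, red); there is no depth.
- env.calibration(name): a dict with "fx", "fy", "cx", "cy" (pixels), "distortion" ([k1, k2, p1, p2, k3] as OpenCV has them; the pictures are not rectified), "cam_to_world" (4x4, takes a point from camera to world coordinates). Camera axes: x right, y down, z forward; pixel columns grow to the right and rows downward; lengths in m; the calibration is good to about 2 mm. A picture is of the moment at which its call begins. calibration takes no time and is no camera call.
- env.sign_off(): hands the job in, once; it reports no verdict.
The state is a dict: "time_s": time; "qpos": joint angles; "joint_velocities": joint speeds; "effort": joint torques, N m; "tool_pos": TCP position; "tool_rot": TCP orientation; "force": force on the tool from outside, world axes, zero at the start; "wrist_torque": the same for the moment, N m; "grip_width": finger opening in m.
Only numpy, scipy, OpenCV 4.12 (cv2) and the standard library are available. Lean on these libraries where they do the work, as an engineer would, in place of code of your own. Each camera call takes 0.05 s, during which the arm holds its last target. There are 200 camera calls.

## Working session

There is one attempt and no reset: what is moved stays moved. The work goes in short steps, Python scripts to look and compute and a tool call to move; the robot and the scene stay as the last step left them, time stands still between calls to the robot, and variables do not carry over. Pictures are saved under pics/ and viewed, on a budget of 10 in all, crops included, one or two more only if the job needs it, and the job is handed in when it is done.

Besides the shell and the picture viewer there is one more tool, called as name([rows], argument=value, ...), one row to a line, values as JSON. send_rows: Moves the arm, as the interface text tells. Its arguments: {"type":"object","properties":{"series":{"type":"array"},"grip_force":{"type":"number"}},"required":["series"]}

```bash
mkdir -p pics
python3 - <<'E'
from cell import env
import cv2,numpy as np
for n in("scene","top"):
    cv2.imwrite(f"pics/{n}0.png",env.read_camera(n)); c=env.calibration(n)
    print(n,c["fx"],c["fy"],c["cx"],c["cy"],c["distortion"]);print(np.round(c["cam_to_world"],4).tolist())
o=env.get_obs();print(o)
E
```

```text
scene 362.69460138815776 362.69460138815776 267.48983807448184 189.87787319174728 [0.00525994 0.         0.         0.         0.        ]
[[-0.3611, 0.7552, -0.547, 1.143], [0.9325, 0.299, -0.2027, 0.2517], [0.0105, -0.5833, -0.8122, 0.9385], [0.0, 0.0, 0.0, 1.0]]
top 421.7045257985362 421.7045257985362 259.96771454762205 192.53287339395152 [-0.01846423  0.          0.          0.          0.        ]
[[-0.01, -0.991, 0.1337, 0.4471], [-0.9998, 0.0072, -0.0212, 0.0661], [0.02, -0.1338, -0.9908, 1.1492], [0.0, 0.0, 0.0, 1.0]]
{'time_s': 0.1, 'qpos': array([74.14541762, 18.43574378, -4.01431038, 83.16854662,  1.2968246 ,
       78.5386195 , -3.25829486]), 'joint_velocities': array([-0.05786543,  0.04223842,  0.04581169, -0.2140512 , -0.06919971,
        0.00929377,  0.04773241]), 'effort': array([-2.26955274e-05, -4.92574310e+01, -4.05653547e-01, -3.13401568e+01,
       -6.41860301e-02,  3.95057048e-02,  6.55096619e-05]), 'tool_pos': array([ 0.18616641, -0.62226262,  0.22155459]), 'tool_rot': array([-1.79902416e+02,  7.52222906e-03,  1.66651079e+01]), 'force': array([ 0.5704336 , -0.10005816,  0.80643412]), 'wrist_torque': array([-0.0269338 , -0.02227017,  0.00752286]), 'grip_width': 0.08692397089286547}
```

View pics/scene0.png

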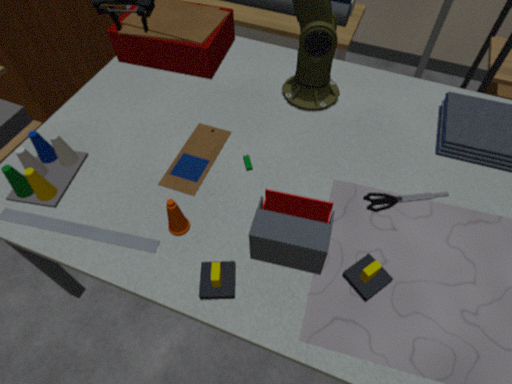

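View pics/top0.png

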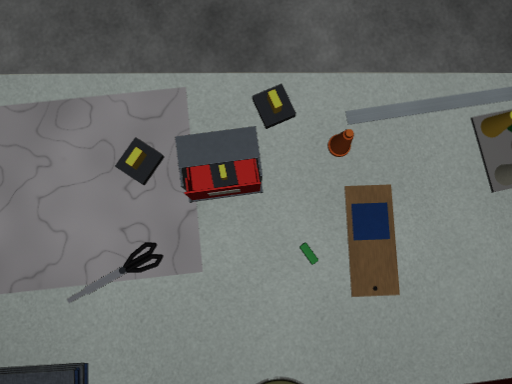

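Top view: the unit's grey roof spans about (177,135)–(260,158) with the red panel on the robot's side, around (222,190). The blue mark is at (370,221), the chalk (309,253), the cone (340,145) and the shears (140,260).

Yellow-handled weights: A (223,172) inside the bin, B (275,104) and C (138,160), both on the table. A looks smallest and is in the bin, so it fits. I'll confirm with a crop and a size check.

```bash
cat > h.py <<'E'
import cv2,numpy as np
from cell import env
def ray(n,uv):
    c=env.calibration(n);K=np.array([[c["fx"],0,c["cx"]],[0,c["fy"],c["cy"]],[0,0,1]])
    p=cv2.undistortPoints(np.array(uv,float).reshape(-1,1,2),K,np.array(c["distortion"]))[:,0]
    T=np.array(c["cam_to_world"]);return T[:3,3],np.c_[p,np.ones(len(p))]@T[:3,:3].T
def onz(n,uv,z):
    o,d=ray(n,uv);return o+d*((z-o[2])/d[:,2])[:,None]
def blobs(im,color,amin=15):
    h=cv2.cvtColor(im,cv2.COLOR_BGR2HSV)
    lo,hi={"yellow":((22,150,90),(34,255,255)),"blue":((105,150,50),(125,255,255)),"red":((0,180,60),(4,255,255)),"green":((50,120,50),(75,255,255)),"orange":((5,180,60),(16,255,255))}[color]
    m=cv2.inRange(h,lo,hi)
    if color=="red": m|=cv2.inRange(h,(174,180,60),(180,255,255))
    cs,_=cv2.findContours(m,cv2.RETR_EXTERNAL,cv2.CHAIN_APPROX_NONE)
    return [(cv2.minAreaRect(c),cv2.contourArea(c)) for c in cs if cv2.contourArea(c)>=amin]
E
python3 - <<'E'
from h import *
im=cv2.imread("pics/top0.png")
for c in("yellow","blue","red","green","orange"):
    for r,a in blobs(im,c):
        print(c,np.round(r[0],1),np.round(r[1],1),round(r[2],1),a,onz("top",[r[0]],{"blue":.002,"yellow":.055,"red":.144}.get(c,0))[0].round(3))
        if c in("blue","red"): print(onz("top",cv2.boxPoints(r),.002 if c=="blue" else .144).round(4).tolist())
cv2.imwrite("pics/crop1.png",cv2.resize(im[75:210,110:310],None,fx=4,fy=4,interpolation=cv2.INTER_CUBIC))
E
```

```text
yellow [222.3 170.7] [13.3  6.3] 78.7 67.5 [0.653 0.141 0.055]
yellow [133.3 156.2] [ 8.  18.9] 33.7 132.0 [0.694 0.376 0.055]
yellow [274.6  98.2] [17.9  8.5] 65.2 128.0 [0.852 0.    0.055]
blue [370.4 221. ] [35.8 35.5] 87.0 1184.0 [ 0.521 -0.26   0.002]
[[0.5681, -0.2104, 0.002], [0.5725, -0.3091, 0.002], [0.4742, -0.3094, 0.002], [0.4702, -0.2117, 0.002]]
red [220.9 175.6] [26.  75.8] 82.4 1152.5 [0.625 0.139 0.144]
[[0.6446, 0.2335, 0.144], [0.6682, 0.0516, 0.144], [0.6048, 0.0439, 0.144], [0.5817, 0.2243, 0.144]]
green [308.6 253.1] [21.6  7.2] 53.1 135.0 [ 0.436 -0.088  0.   ]
orange [342.1 143.6] [21.5 28.4] 65.6 327.0 [ 0.739 -0.191  0.   ]
```

View pics/crop1.png

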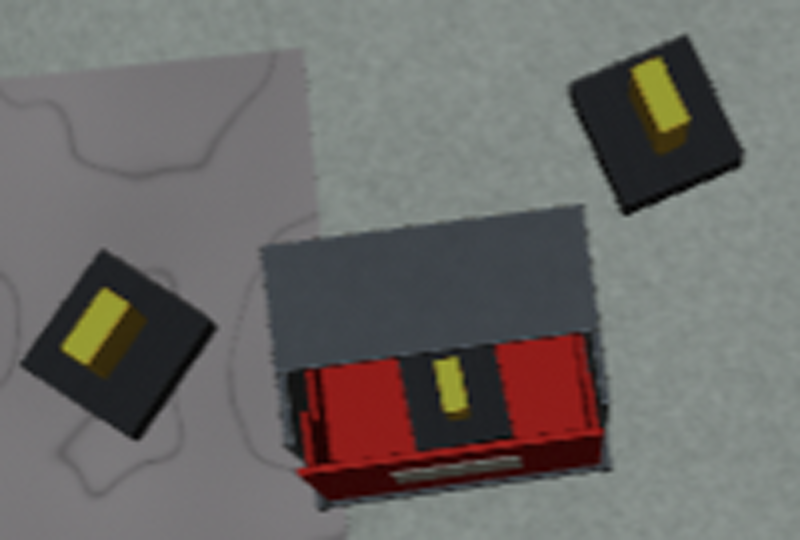

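The crop confirms it. A, in the bin at (223,172), has the smallest base and grip; B and C are visibly larger. Next I'll fit the unit pose from the roof corners and the lip edge.

Run:
```python
from h import *
R=onz("top",[(175.5,136.5),(256,126.5),(258.75,158.25),(179,167)],.141)[:,:2]
L=onz("top",[(185.5,192),(260.5,182.5)],.144)[:,:2]
M=np.array([(140,100),(140,-100),(60,-100),(60,100)])/1e3
# rigid fit (Kabsch)
def fit(M,R):
    a=M-M.mean(0);b=R-R.mean(0);th=np.arctan2((a[:,0]*b[:,1]-a[:,1]*b[:,0]).sum(),(a*b).sum())
    S=np.array([[np.cos(th),-np.sin(th)],[np.sin(th),np.cos(th)]]);return th,S,R.mean(0)-S@M.mean(0)
th,S,t=fit(M,R);print("unit yaw",np.degrees(th),"org",t.round(4),"res mm",((M@S.T+t-R)*1e3).round(1).tolist())
print("lip in unit",((L-t)@S*1e3).round(1).tolist(),np.degrees(np.arctan2(*(L[0]-L[1])))*-1)
g=onz("top",[(222.5,171)],.014+.004+.055)[:,:2];print("grip top in unit",((g-t)@S*1e3).round(1))
im=cv2.imread("pics/top0.png")
sb=[r for r,a in blobs(cv2.imread("pics/scene0.png"),"blue",200)];print([ (r[0],onz("scene",[r[0]],.002)[0].round(4)) for r in sb])
# scene check roof
```

```text
unit yaw 6.439828821160353 org [0.5969 0.1363] res mm [[1.7, 1.2], [-0.2, -0.1], [0.2, -3.1], [-1.7, 2.0]]
lip in unit [[-1.8, 87.8], [-0.3, -93.7]] 6.907758688248468
grip top in unit [[52.4 -2.6]]
[((189.19461059570312, 166.86756896972656), array([ 0.5203, -0.2578,  0.002 ])), ((42.30000305175781, 145.60000610351562), array([ 0.6228, -0.7716,  0.002 ]))]
```

```bash
cat >> h.py <<'E'
from scipy.spatial.transform import Rotation as Ro
ORG=np.array([.5965,.1355,0]);YAW=6.6
U=Ro.from_euler("z",YAW,degrees=True)
def upos(x,y,z): return ORG+U.apply(np.array([x,y,z])/1e3)   # unit mm -> world
def tool(yaw,lean=0): # pointing down, body leaning to -x(unit-like dir yaw) by lean rad
    return Ro.from_euler("z",yaw,degrees=True)*Ro.from_euler("y",-lean)*Ro.from_euler("x",180,degrees=True)
def state():
    o=env.get_obs();R=Ro.from_euler("xyz",o["tool_rot"],degrees=True);p=o["tool_pos"]
    print("t",round(o["time_s"],2),"unit mm",(U.inv().apply(p-ORG)*1e3).round(1),"world",p.round(4),"rot",o["tool_rot"].round(1),"F",o["force"].round(1),"w",round(o["grip_width"],4),"q",o["qpos"].round(0));return p,R
def rel(pos,R1,p=None,R=None):
    if p is None:
        o=env.get_obs();R=Ro.from_euler("xyz",o["tool_rot"],degrees=True);p=o["tool_pos"]
    print("travel cm",(R.inv().apply(pos-p)*100).round(2),"dr",(R.inv()*R1).as_rotvec(degrees=True).round(1))
E
python3 - <<'E'
from h import *
state(); rel(upos(26,0,220),tool(YAW))
E
```

```text
t 0.1 unit mm [-494.7 -705.6  221.6] world [ 0.1862 -0.6223  0.2216] rot [-179.9    0.    16.7] F [ 0.6 -0.1  0.8] w 0.0869 q [74. 18. -4. 83.  1. 79. -3.]
travel cm [ 63.6  -60.37   0.25] dr [-0.1  0.  10.1]
```

send_rows([
  {"travel": [63.6,-60.4,0],"dr": [0,0,10],"claw": 0},
  {"travel": [63.6,-60.4,0],"dr": [0,0,10],"claw": 0},
  {"travel": [63.6,-60.4,0],"dr": [0,0,10],"claw": 0},
  {"travel": [63.6,-60.4,0],"dr": [0,0,10],"claw": 0},
  {"travel": [63.6,-60.4,0],"dr": [0,0,10],"claw": 0},
  {"travel": [63.6,-60.4,0],"dr": [0,0,10],"claw": 0},
  {"travel": [63.6,-60.4,0],"dr": [0,0,10],"claw": 0},
  {"travel": [63.6,-60.4,0],"dr": [0,0,10],"claw": 0},
  {"travel": [63.6,-60.4,0],"dr": [0,0,10],"claw": 0},
  {"travel": [63.6,-60.4,0],"dr": [0,0,10],"claw": 0},
  {"travel": [63.6,-60.4,0],"dr": [0,0,10],"claw": 0},
  {"travel": [63.6,-60.4,0],"dr": [0,0,10],"claw": 0},
])

```text
time_s: 1.1
tool_pos: [0.4353, -0.1869, 0.2224]
tool_rot: [180.0, 0.0, 6.7]
force: [0.1, -0.9, -0.3]
grip_width: 0.0152
```

Run:
```python
from h import *
state(); rel(upos(26,0,220),tool(YAW))
```

```text
t 1.1 unit mm [-197.2 -301.8  222.4] world [ 0.4353 -0.1869  0.2224] rot [180.    0.    6.7] F [ 0.1 -0.9 -0.3] w 0.0152 q [ 47.  -2. -26. 106.  -1.  76. -62.]
travel cm [ 22.35 -30.16   0.22] dr [0.  0.  0.1]
```

send_rows([
  {"travel": [22.3,-30.2,0],"dr": [0,0,0],"claw": 0},
  {"travel": [22.3,-30.2,0],"dr": [0,0,0],"claw": 0},
  {"travel": [22.3,-30.2,0],"dr": [0,0,0],"claw": 0},
  {"travel": [22.3,-30.2,0],"dr": [0,0,0],"claw": 0},
  {"travel": [22.3,-30.2,0],"dr": [0,0,0],"claw": 0},
  {"travel": [22.3,-30.2,0],"dr": [0,0,0],"claw": 0},
  {"travel": [22.3,-30.2,0],"dr": [0,0,0],"claw": 0},
  {"travel": [22.3,-30.2,0],"dr": [0,0,0],"claw": 0},
  {"travel": [22.3,-30.2,0],"dr": [0,0,0],"claw": 0},
  {"travel": [22.3,-30.2,0],"dr": [0,0,0],"claw": 0},
  {"travel": [22.3,-30.2,0],"dr": [0,0,0],"claw": 0},
  {"travel": [22.3,-30.2,0],"dr": [0,0,0],"claw": 0},
])

```text
time_s: 2.1
tool_pos: [0.621, 0.1366, 0.2216]
tool_rot: [180.0, 0.1, 6.7]
force: [-1.1, -0.4, 0.3]
grip_width: 0.0005
```

Run:
```python
from h import *
state(); rel(upos(28,0,120),tool(YAW))
cv2.imwrite("pics/s1.png",env.read_camera("scene")[150:300,200:400].repeat(4,0).repeat(4,1))
```

```text
t 2.1 unit mm [ 24.5  -1.7 221.6] world [0.621  0.1366 0.2216] rot [1.8e+02 1.0e-01 6.7e+00] F [-1.1 -0.4  0.3] w 0.0005 q [  18.   22.  -42.   84.   15.   80. -108.]
travel cm [ 0.37 -0.18 10.16] dr [0.  0.1 0.1]
```

View pics/s1.png

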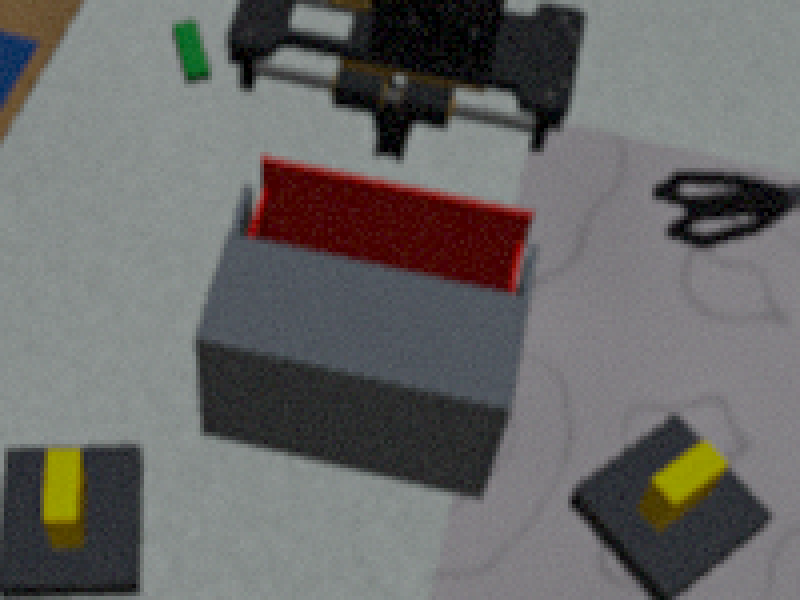

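The picture shows the shut fingertips at crop (393,155), above the slot and in line with its middle. The housing is undisturbed. I'm letting them down into the slot.

send_rows([
  {"travel": [0.2,-0.2,2],"dr": [0,0,0],"claw": 0},
  {"travel": [0.2,-0.2,4],"dr": [0,0,0],"claw": 0},
  {"travel": [0.2,-0.2,6],"dr": [0,0,0],"claw": 0},
  {"travel": [0.2,-0.2,8],"dr": [0,0,0],"claw": 0},
  {"travel": [0.2,-0.2,9],"dr": [0,0,0],"claw": 0},
  {"travel": [0.2,-0.2,10],"dr": [0,0,0],"claw": 0},
  {"travel": [0.2,-0.2,10],"dr": [0,0,0],"claw": 0},
  {"travel": [0.2,-0.2,10],"dr": [0,0,0],"claw": 0},
])

```text
time_s: 2.82
tool_pos: [0.6234, 0.1383, 0.123]
tool_rot: [180.0, -0.0, 6.6]
force: [0.1, 0.1, 0.8]
grip_width: 0.0004
```

Run:
```python
from h import *
state()
```

```text
t 2.82 unit mm [ 27.   -0.3 123. ] world [0.6234 0.1383 0.123 ] rot [180.   -0.    6.6] F [0.1 0.1 0.8] w 0.0004 q [  17.   26.  -41.   91.   18.   70. -111.]
```

send_rows([
  {"travel": [-0.9,0,0],"dr": [0,0,0],"claw": 0},
  {"travel": [-1.6,0,0.1],"dr": [0,0,0],"claw": 0},
  {"travel": [-2.2,0,0.2],"dr": [0,0,0],"claw": 0},
  {"travel": [-2.9,0,0.4],"dr": [0,0,0],"claw": 0},
  {"travel": [-3.6,0,0.6],"dr": [0,0,0],"claw": 0},
  {"travel": [-4.3,0,0.8],"dr": [0,0,0],"claw": 0},
  {"travel": [-5.0,0,1.1],"dr": [0,0,0],"claw": 0},
  {"travel": [-5.7,0,1.4],"dr": [0,0,0],"claw": 0},
  {"travel": [-6.4,0,1.7],"dr": [0,0,0],"claw": 0},
  {"travel": [-7.0,0,2.0],"dr": [0,0,0],"claw": 0},
  {"travel": [-7.7,0,2.3],"dr": [0,0,0],"claw": 0},
  {"travel": [-7.7,0,2.3],"dr": [0,0,0],"claw": 0},
])

```text
time_s: 3.82
tool_pos: [0.5467, 0.1301, 0.1002]
tool_rot: [179.9, -0.2, 6.7]
force: [3.9, 0.7, 1.3]
grip_width: 0.0006
```

Run:
```python
from h import *
state()
```

```text
t 3.82 unit mm [-50.1   0.4 100.2] world [0.5467 0.1301 0.1002] rot [179.9  -0.2   6.7] F [3.9 0.7 1.3] w 0.0006 q [  21.   18.  -43.  103.   14.   64. -110.]
```

send_rows([
  {"travel": [-0.4,0,0.1],"dr": [0,0,0],"claw": 0},
  {"travel": [-0.8,0,0.2],"dr": [0,0,0],"claw": 0},
  {"travel": [-1.1,0,0.3],"dr": [0,0,0],"claw": 0},
  {"travel": [-1.3,0,0.3],"dr": [0,0,0],"claw": 0},
  {"travel": [-1.4,0,0.3],"dr": [0,0,0],"claw": 0},
  {"travel": [-1.4,0,0.3],"dr": [0,0,0],"claw": 0},
  {"travel": [-1.4,0,0.3],"dr": [0,0,0],"claw": 0},
])

```text
time_s: 4.4
tool_pos: [0.5368, 0.1291, 0.0983]
tool_rot: [-180.0, -0.5, 6.6]
force: [9.6, 0.8, 0.7]
grip_width: 0.0005
```

Run:
```python
from h import *
state()
```

```text
t 4.4 unit mm [-60.    0.5  98.3] world [0.5368 0.1291 0.0983] rot [-180.    -0.5    6.6] F [9.6 0.8 0.7] w 0.0005 q [  22.   16.  -43.  105.   13.   63. -109.]
```

send_rows([
  {"travel": [0.8,0,0],"dr": [0,0,0],"claw": 0},
  {"travel": [1.6,0,0],"dr": [0,0,0],"claw": 0},
  {"travel": [2.0,0,-3],"dr": [0,0,0],"claw": 0},
  {"travel": [2.0,0,-7],"dr": [0,0,0],"claw": 2},
  {"travel": [2.0,0,-11],"dr": [0,0,0],"claw": 4},
  {"travel": [2.0,0,-14],"dr": [0,0,0],"claw": 4},
  {"travel": [2.0,4,-15],"dr": [0,0,0],"claw": 4},
  {"travel": [2.0,18,-15],"dr": [0,0,0],"claw": 4},
  {"travel": [2.0,18,-15],"dr": [0,0,0],"claw": 4},
  {"travel": [2.0,18,-15],"dr": [0,0,0],"claw": 4},
  {"travel": [2.0,18,-15],"dr": [0,0,0],"claw": 4},
  {"travel": [2.0,18,-15],"dr": [0,0,0],"claw": 4},
])

```text
time_s: 5.4
tool_pos: [0.5726, -0.0546, 0.2448]
tool_rot: [179.9, 0.3, 6.1]
force: [-1.0, 0.1, -0.7]
grip_width: 0.0392
```

Run:
```python
from h import *
state(); im=env.read_camera("top");cv2.imwrite("pics/t2full.png",im); cv2.imwrite("pics/t2.png",cv2.resize(im[110:260,150:300],None,fx=4,fy=4,interpolation=cv2.INTER_CUBIC))
print([(r,a) for r,a in blobs(im,"yellow")])
```

```text
t 5.4 unit mm [ -45.6 -186.1  244.8] world [ 0.5726 -0.0546  0.2448] rot [179.9   0.3   6.1] F [-1.   0.1 -0.7] w 0.0392 q [ 36.  12. -38.  91.   7.  80. -87.]
[(((224.8800048828125, 189.83998107910156), (18.067432403564453, 6.618762016296387), 79.69515228271484), 95.5), (((133.5384521484375, 156.19229125976562), (8.320503234863281, 19.137157440185547), 33.6900634765625), 137.5), (((500.1800231933594, 125.7400131225586), (10.59999942779541, 35.0), 53.13010025024414), 174.0), (((274.41754150390625, 98.31446075439453), (17.971628189086914, 8.22430419921875), 66.03751373291016), 128.0)]
```

View pics/t2.png

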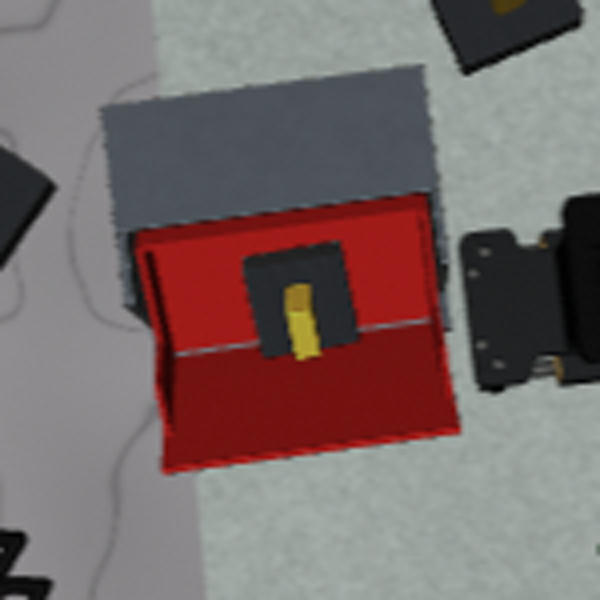

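Bin tipped; the weight slid to the panel with its base edge on the fold. Grip top face at about (225.7,193.7), lip edge (191,227.5)–(265,218).

```bash
cat >> h.py <<'E'
def binpt(p,q,y,a=.7): return upos(p*np.cos(a)-q*np.sin(a),y,14+p*np.sin(a)+q*np.cos(a))
def tcp_for_grasp(gp,R): return gp+R.apply([0,0,.019])
E
python3 - <<'E'
from h import *
tu=lambda P:(U.inv().apply(P-ORG)*1e3).round(1)
print("lip",tu(onz("top",[(191.25,227.5),(265,218)],.113)),"exp x -84")
print("grip",tu(onz("top",[(225.75,193.75)],.082)),"exp x -11")
print("fold",tu(onz("top",[(193.75,198.5),(257.5,190.25)],.017)),"exp ~0")
R=tool(YAW,.4);g=binpt(38,50,-2)
T=tcp_for_grasp(g,R);pre=T-R.apply([0,0,.10]);print(tu(T),tu(pre))
state();rel(pre,R);rel(T,R,pre,R)
E
```

```text
lip [[-85.2  87.8 113. ]
 [-84.4 -94.2 113. ]] exp x -84
grip [[-8.5 -4.  82. ]] exp x -11
fold [[ -1.8  86.   17. ]
 [ -0.5 -87.5  17. ]] exp ~0
[ 4.3 -2.  59.2] [-34.7  -2.  151.3]
t 5.45 unit mm [ -45.1 -182.   245.1] world [ 0.5726 -0.0505  0.2451] rot [-179.9    0.2    6.4] F [-0.2  0.5 -0.1] w 0.0397 q [ 35.  12. -38.  91.   7.  80. -87.]
travel cm [  1.01 -18.     9.4 ] dr [-0.  23.1 -0.2]
travel cm [-0. -0. 10.] dr [0. 0. 0.]
```

send_rows([
  {"travel": [1,-17.9,2],"dr": [0,23,0],"claw": 6},
  {"travel": [1,-17.9,2],"dr": [0,23,0],"claw": 6},
  {"travel": [1,-17.9,2],"dr": [0,23,0],"claw": 6},
  {"travel": [1,-17.9,2],"dr": [0,23,0],"claw": 6},
  {"travel": [1,-17.9,2],"dr": [0,23,0],"claw": 6},
  {"travel": [1,-17.9,2],"dr": [0,23,0],"claw": 6},
  {"travel": [1,-17.9,6],"dr": [0,23,0],"claw": 6},
  {"travel": [1,-17.9,9.4],"dr": [0,23,0],"claw": 6},
  {"travel": [1,-17.9,9.4],"dr": [0,23,0],"claw": 6},
  {"travel": [1,-17.9,9.4],"dr": [0,23,0],"claw": 6},
  {"travel": [1,-17.9,9.4],"dr": [0,23,0],"claw": 6},
  {"travel": [1,-17.9,9.4],"dr": [0,23,0],"claw": 6},
])

```text
time_s: 6.45
tool_pos: [0.5644, 0.1316, 0.1551]
tool_rot: [-180.0, -23.2, 6.7]
force: [-0.6, -0.3, 0.7]
grip_width: 0.0601
```

Run:
```python
from h import *
R=tool(YAW,.4);T=tcp_for_grasp(binpt(38,50,-3.5),R)
state();rel(T,R)
im=env.read_camera("scene"); cv2.imwrite("pics/s3.png",cv2.resize(im[130:280,220:370],None,fx=4,fy=4,interpolation=cv2.INTER_CUBIC))
```

```text
t 6.45 unit mm [-32.3  -0.2 155.1] world [0.5644 0.1316 0.1551] rot [-180.   -23.2    6.7] F [-0.6 -0.3  0.7] w 0.0601 q [  34.   -3.  -51.  118.    3.   41. -102.]
travel cm [-0.42  0.33 10.25] dr [-0.  -0.3  0. ]
```

View pics/s3.png

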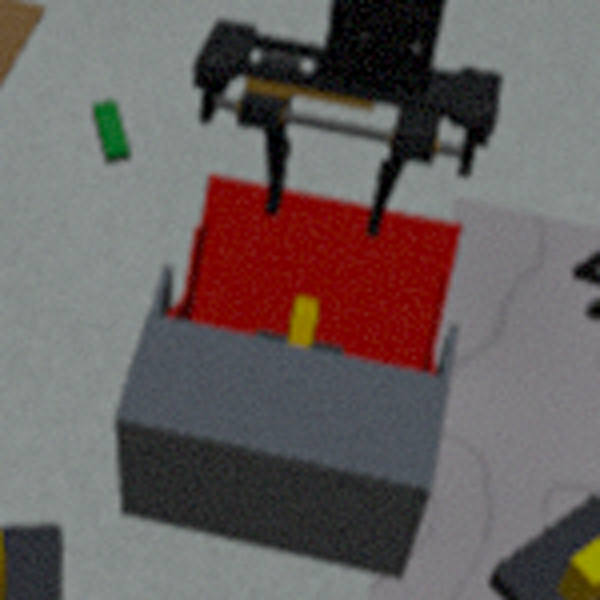

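Fingertips at (272,212) and (373,232) straddle the line down to the yellow grip at (305,320). Going in.

send_rows([
  {"travel": [-0.4,0.3,2],"dr": [0,0,0],"claw": 6},
  {"travel": [-0.4,0.3,4],"dr": [0,0,0],"claw": 6},
  {"travel": [-0.4,0.3,6],"dr": [0,0,0],"claw": 6},
  {"travel": [-0.4,0.3,7.5],"dr": [0,0,0],"claw": 6},
  {"travel": [-0.4,0.3,8.8],"dr": [0,0,0],"claw": 6},
  {"travel": [-0.4,0.3,9.8],"dr": [0,0,0],"claw": 6},
  {"travel": [-0.4,0.3,10.2],"dr": [0,0,0],"claw": 6},
  {"travel": [-0.4,0.3,10.2],"dr": [0,0,0],"claw": 6},
  {"travel": [-0.4,0.3,10.2],"dr": [0,0,0],"claw": 6},
])

```text
time_s: 7.25
tool_pos: [0.5997, 0.1324, 0.0582]
tool_rot: [180.0, -23.1, 6.7]
force: [-0.6, -1.0, 0.1]
grip_width: 0.0597
```

Run:
```python
from h import *
R=tool(YAW,.4);T=tcp_for_grasp(binpt(38,50,-3.5),R)
state();rel(T,R)
```

```text
t 7.25 unit mm [ 2.8 -3.5 58.2] world [0.5997 0.1324 0.0582] rot [180.  -23.1   6.7] F [-0.6 -1.   0.1] w 0.0597 q [  27.   13.  -48.  118.   27.   32. -122.]
travel cm [ 0.17  0.   -0.04] dr [-0.  -0.2  0. ]
```

send_rows([
  {"travel": [0.2,0,0],"dr": [0,0,0],"claw": 4},
  {"travel": [0.2,0,0],"dr": [0,0,0],"claw": 2.5},
  {"travel": [0.2,0,0],"dr": [0,0,0],"claw": 0.5},
  {"travel": [0.2,0,0],"dr": [0,0,0],"claw": 0.5},
  {"travel": [0.2,0,0],"dr": [0,0,0],"claw": 0.5},
  {"travel": [0.2,0,0],"dr": [0,0,0],"claw": 0.5},
  {"travel": [0.2,0,0],"dr": [0,0,0],"claw": 0.5},
  {"travel": [0.2,0,0],"dr": [0,0,0],"claw": 0.5},
  {"travel": [0.2,0,0],"dr": [0,0,0],"claw": 0.5},
  {"travel": [0.2,0,0],"dr": [0,0,0],"claw": 0.5},
], grip_force=50)

```text
time_s: 8.08
tool_pos: [0.6001, 0.133, 0.0574]
tool_rot: [-180.0, -22.9, 6.7]
force: [-2.1, 0.4, 1.0]
grip_width: 0.0159
```

Run:
```python
from h import *
p,R=state()
# bin mouth direction in tool axes (weight z), and unit axes
d=U.apply([-np.sin(.7),0,np.cos(.7)]);print("mouth dir in tool",R.inv().apply(d).round(3), "up",R.inv().apply([0,0,1]).round(3))
```

```text
t 8.08 unit mm [ 3.3 -2.9 57.4] world [0.6001 0.133  0.0574] rot [-180.   -22.9    6.7] F [-2.1  0.4  1. ] w 0.0159 q [  27.   13.  -48.  118.   27.   33. -122.]
mouth dir in tool [-0.295 -0.001 -0.955] up [ 0.39  -0.    -0.921]
```

send_rows([
  {"travel": [0,0,-0.5],"dr": [0,0,0],"claw": 0.5},
  {"travel": [0,0,-1.3],"dr": [0,0,0],"claw": 0.5},
  {"travel": [0,0,-2.3],"dr": [0,0,0],"claw": 0.5},
  {"travel": [0,0,-3.5],"dr": [0,0,0],"claw": 0.5},
  {"travel": [0,0,-5],"dr": [0,0,0],"claw": 0.5},
  {"travel": [0,0,-7],"dr": [0,0,0],"claw": 0.5},
  {"travel": [0,0,-9],"dr": [0,0,0],"claw": 0.5},
  {"travel": [0,0,-11],"dr": [0,0,0],"claw": 0.5},
  {"travel": [0,0,-13],"dr": [0,0,0],"claw": 0.5},
  {"travel": [0,0,-14.5],"dr": [0,0,0],"claw": 0.5},
  {"travel": [0,0,-15],"dr": [0,0,0],"claw": 0.5},
  {"travel": [0,0,-15],"dr": [0,0,0],"claw": 0.5},
])

```text
time_s: 9.08
tool_pos: [0.5425, 0.1251, 0.1967]
tool_rot: [179.9, -23.1, 6.7]
force: [0.5, -0.5, -5.0]
grip_width: 0.0154
```

Run:
```python
from h import *
state()
M=np.array([.5205,-.259,.002])
R=tool(-7,-.3)
T=tcp_for_grasp(M+[0,0,.19],R);print(T);rel(T,R)
im=env.read_camera("scene"); cv2.imwrite("pics/s4.png",cv2.resize(im[60:260,200:400],None,fx=3,fy=3,interpolation=cv2.INTER_CUBIC))
```

```text
t 9.08 unit mm [-54.9  -4.1 196.7] world [0.5425 0.1251 0.1967] rot [179.9 -23.1   6.7] F [ 0.5 -0.5 -5. ] w 0.0154 q [ 36. -11. -49. 117.  -7.  47. -94.]
[ 0.51492697 -0.25831572  0.17384861]
travel cm [-7.52 37.76 -0.63] dr [ -0.6 -40.1  13.9]
```

View pics/s4.png

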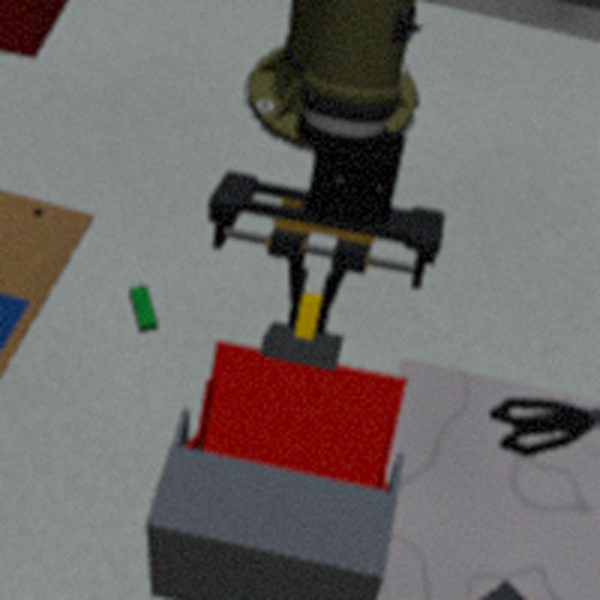

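send_rows([
  {"travel": [-0.3,1.5,0],"dr": [0,-1.5,0.5],"claw": 0.5},
  {"travel": [-1,4.5,0],"dr": [0,-5,1.5],"claw": 0.5},
  {"travel": [-1.6,8,0],"dr": [0,-9,3],"claw": 0.5},
  {"travel": [-2.3,11.5,0],"dr": [0,-13,4.5],"claw": 0.5},
  {"travel": [-3,15,0],"dr": [0,-17,6],"claw": 0.5},
  {"travel": [-3.7,19,0],"dr": [0,-21,7.5],"claw": 0.5},
  {"travel": [-4.5,23,0],"dr": [0,-25,9],"claw": 0.5},
  {"travel": [-5.3,27,-0.2],"dr": [0,-29,10.5],"claw": 0.5},
  {"travel": [-6.1,31,-0.4],"dr": [0,-33,12],"claw": 0.5},
  {"travel": [-6.9,34.5,-0.6],"dr": [0,-36.5,13],"claw": 0.5},
  {"travel": [-7.4,37,-0.6],"dr": [0,-39,13.7],"claw": 0.5},
  {"travel": [-7.5,37.8,-0.6],"dr": [-0.6,-40,14],"claw": 0.5},
])

```text
time_s: 10.13
tool_pos: [0.5142, -0.2658, 0.1673]
tool_rot: [179.9, 17.5, -7.6]
force: [0.3, -1.1, -5.3]
grip_width: 0.0156
```

Run:
```python
from h import *
state()
M=np.array([.5205,-.259,.002])
R=tool(-7,-.3)
T=tcp_for_grasp(M+[0,0,.19],R);print(T);rel(T,R)
a=env.read_camera("scene")[70:220,130:330];b=env.read_camera("top")[140:290,290:490]
cv2.imwrite("pics/s5.png",cv2.resize(np.vstack([a,b]),None,fx=2,fy=2,interpolation=cv2.INTER_CUBIC))
```

```text
t 10.13 unit mm [-127.9 -389.2  167.3] world [ 0.5142 -0.2658  0.1673] rot [179.9  17.5  -7.6] F [ 0.3 -1.1 -5.3] w 0.0156 q [ 45.  28. -31.  82.  16.  91. -86.]
[ 0.51492697 -0.25831572  0.17384861]
travel cm [-0.23 -0.75 -0.62] dr [-0.1  0.3 -0.6]
```

View pics/s5.png

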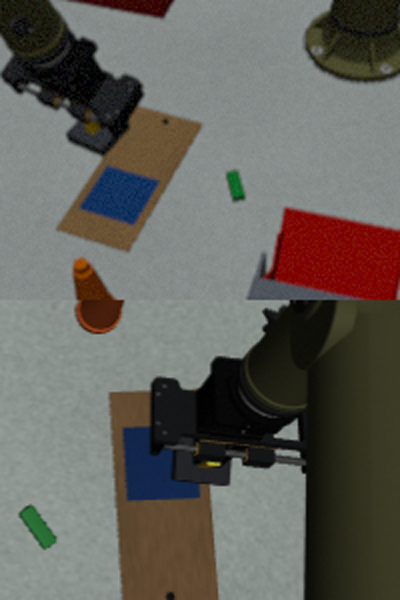

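```bash
cat >> h.py <<'E'
M=np.array([.5205,-.259,.002])
def low(h):
    R=tool(-7,-.3);rel(tcp_for_grasp(M+[0,0,h],R),R)
E
python3 - <<'E'
from h import *
state();low(.062)
E
```

```text
t 10.23 unit mm [-126.  -384.   168.2] world [ 0.5155 -0.2605  0.1682] rot [-179.8   17.4   -7.2] F [-0.   0.3 -5.2] w 0.0157 q [ 44.  28. -31.  82.  16.  91. -86.]
travel cm [ 3.58 -0.17 11.7 ] dr [-0.3  0.2 -0.2]
```

send_rows([
  {"travel": [0.3,0,1],"dr": [0,0,0],"claw": 0.5},
  {"travel": [0.8,0,2.6],"dr": [0,0,0],"claw": 0.5},
  {"travel": [1.3,0,4.4],"dr": [0,0,0],"claw": 0.5},
  {"travel": [1.9,0,6.2],"dr": [0,0,0],"claw": 0.5},
  {"travel": [2.4,0,8],"dr": [0,0,0],"claw": 0.5},
  {"travel": [2.9,-0.1,9.4],"dr": [0,0,0],"claw": 0.5},
  {"travel": [3.2,-0.1,10.4],"dr": [0,0,0],"claw": 0.5},
  {"travel": [3.4,-0.1,11],"dr": [0,0,0],"claw": 0.5},
  {"travel": [3.5,-0.1,11.3],"dr": [0,0,0],"claw": 0.5},
  {"travel": [3.5,-0.1,11.3],"dr": [0,0,0],"claw": 0.5},
  {"travel": [3.5,-0.1,11.3],"dr": [0,0,0],"claw": 0.5},
])

```text
time_s: 11.15
tool_pos: [0.5163, -0.257, 0.0546]
tool_rot: [-179.9, 17.1, -7.0]
force: [0.2, 0.4, -5.3]
grip_width: 0.0156
```

Run:
```python
from h import *
state();low(.0465)
a=env.read_camera("scene")[125:205,145:245]
cv2.imwrite("pics/s6.png",cv2.resize(a,None,fx=7,fy=7,interpolation=cv2.INTER_CUBIC))
```

```text
t 11.15 unit mm [-124.8 -380.6   54.6] world [ 0.5163 -0.257   0.0546] rot [-179.9   17.1   -7. ] F [ 0.2  0.4 -5.3] w 0.0156 q [ 44.  33. -30.  88.  19.  80. -88.]
travel cm [0.6  0.15 2.35] dr [-0.1 -0.1 -0. ]
```

View pics/s6.png

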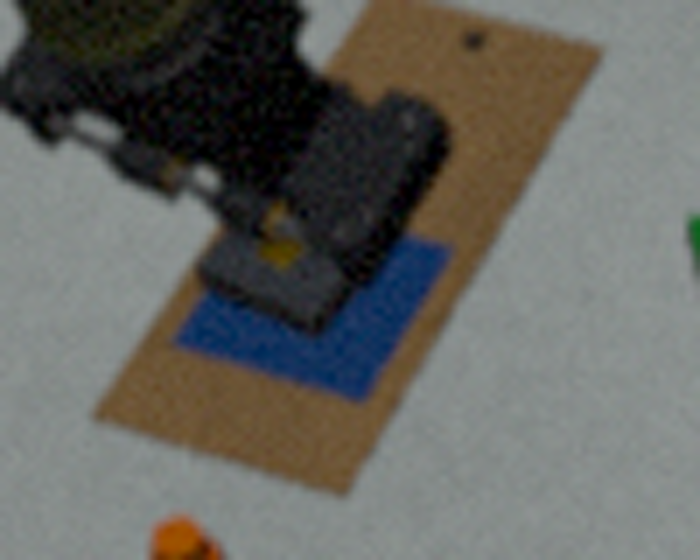

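Run:
```python
from h import *
o=env.get_obs();R=Ro.from_euler("xyz",o["tool_rot"],degrees=True);g=o["tool_pos"]-R.apply([0,0,.019])
c=env.calibration("scene");K=np.array([[c["fx"],0,c["cx"]],[0,c["fy"],c["cy"]],[0,0,1]]);W=np.linalg.inv(c["cam_to_world"])
yaw=Ro.from_euler("z",o["tool_rot"][2],degrees=True)
for t in(-15,0,15):   # tilt: +: weight top leans to +x
    B=yaw*Ro.from_euler("y",t,degrees=True)
    P=np.array([g+B.apply([35,s*33,z-44.5])/1 if 0 else g+B.apply(np.array([35,s*33,z-44.5])/1e3) for s in(-1,1) for z in(0,20)])
    P=np.vstack([P,g+B.apply([.018,0,.0105])])
    uv=cv2.projectPoints(P@W[:3,:3].T+W[:3,3],np.zeros(3),np.zeros(3),K,np.array(c["distortion"]))[0][:,0]
    print(t,((uv-[145,125])*7+3).round(0).tolist())
```

```text
-15 [[180.0, 288.0], [178.0, 253.0], [299.0, 342.0], [298.0, 307.0], [259.0, 199.0]]
0 [[198.0, 287.0], [189.0, 259.0], [316.0, 341.0], [308.0, 314.0], [257.0, 210.0]]
15 [[218.0, 279.0], [203.0, 260.0], [335.0, 332.0], [321.0, 314.0], [256.0, 221.0]]
```

send_rows([
  {"travel": [0.1,0.1,0.4],"dr": [0,0,0],"claw": 0.5},
  {"travel": [0.3,0.1,0.8],"dr": [0,0,0],"claw": 0.5},
  {"travel": [0.4,0.1,1.2],"dr": [0,0,0],"claw": 0.5},
  {"travel": [0.5,0.1,1.6],"dr": [0,0,0],"claw": 0.5},
  {"travel": [0.5,0.1,1.7],"dr": [0,0,0],"claw": 0.5},
  {"travel": [0.5,0.1,1.7],"dr": [0,0,0],"claw": 0.5},
])

```text
time_s: 11.7
tool_pos: [0.5148, -0.2576, 0.0355]
tool_rot: [-179.9, 17.3, -7.0]
force: [0.2, -0.3, -4.4]
grip_width: 0.0159
```

Run:
```python
from h import *
state();low(.0465);print(env.get_obs()["wrist_torque"])
```

```text
t 11.7 unit mm [-126.3 -381.1   35.5] world [ 0.5148 -0.2576  0.0355] rot [-179.9   17.3   -7. ] F [ 0.2 -0.3 -4.4] w 0.0159 q [ 43.  34. -30.  89.  19.  79. -88.]
travel cm [0.17 0.07 0.48] dr [-0.1  0.1 -0. ]
[-0.00325225 -0.63465222  0.0049852 ]
```

send_rows([
  {"travel": [0.03,0.05,0.1],"dr": [0,0,0],"claw": 0.5},
  {"travel": [0.06,0.05,0.2],"dr": [0,0,0],"claw": 0.5},
  {"travel": [0.09,0.05,0.3],"dr": [0,0,0],"claw": 0.5},
  {"travel": [0.12,0.05,0.4],"dr": [0,0,0],"claw": 0.5},
  {"travel": [0.12,0.05,0.4],"dr": [0,0,0],"claw": 0.5},
])

```text
time_s: 12.12
tool_pos: [0.5151, -0.2582, 0.0318]
tool_rot: [-179.9, 17.2, -7.0]
force: [0.2, 0.5, -5.1]
grip_width: 0.0156
```

Run:
```python
from h import *
state();low(.0465);print(env.get_obs()["wrist_torque"])
```

```text
t 12.12 unit mm [-126.1 -381.8   31.8] world [ 0.5151 -0.2582  0.0318] rot [-179.9   17.2   -7. ] F [ 0.2  0.5 -5.1] w 0.0156 q [ 43.  35. -30.  89.  19.  78. -88.]
travel cm [0.03 0.01 0.15] dr [-0.1  0.  -0. ]
[-0.04828967 -0.63460175  0.03349532]
```

Still hanging free, with about 1.5–3 mm to go. I'll lower it in fine steps.

send_rows([
  {"travel": [0.03,0,0.1],"dr": [0,0,0],"claw": 0.5},
  {"travel": [0.06,0,0.2],"dr": [0,0,0],"claw": 0.5},
  {"travel": [0.06,0,0.2],"dr": [0,0,0],"claw": 0.5},
])

```text
time_s: 12.37
tool_pos: [0.5153, -0.2582, 0.03]
tool_rot: [-179.9, 17.2, -7.0]
force: [-0.2, -0.1, -4.2]
grip_width: 0.0161
```

Run:
```python
from h import *
state();low(.0465);print(env.get_obs()["wrist_torque"])
```

```text
t 12.37 unit mm [-125.9 -381.8   30. ] world [ 0.5153 -0.2582  0.03  ] rot [-179.9   17.2   -7. ] F [-0.2 -0.1 -4.2] w 0.0161 q [ 43.  35. -30.  89.  19.  78. -89.]
travel cm [-0.05  0.01 -0.02] dr [-0.1  0.  -0. ]
[-0.03281398 -0.56735536 -0.01355256]
```

send_rows([
  {"travel": [0.02,0,0.05],"dr": [0,0,0],"claw": 0.5},
  {"travel": [0.04,0,0.13],"dr": [0,0,0],"claw": 0.5},
  {"travel": [0.06,0,0.2],"dr": [0,0,0],"claw": 0.5},
  {"travel": [0.06,0,0.2],"dr": [0,0,0],"claw": 0.5},
])

```text
time_s: 12.7
tool_pos: [0.5153, -0.2581, 0.0298]
tool_rot: [-179.9, 17.2, -7.0]
force: [-2.5, 1.9, 7.2]
grip_width: 0.015
```

Run:
```python
from h import *
state();print(env.get_obs()["wrist_torque"])
```

```text
t 12.7 unit mm [-125.9 -381.7   29.8] world [ 0.5153 -0.2581  0.0298] rot [-179.9   17.2   -7. ] F [-2.5  1.9  7.2] w 0.015 q [ 43.  35. -30.  89.  19.  78. -89.]
[ 0.15194257  0.61017057 -0.07511726]
```

send_rows([
  {"travel": [-0.03,0,-0.1],"dr": [0,0,0],"claw": 0.5},
  {"travel": [-0.03,0,-0.1],"dr": [0,0,0],"claw": 1.5},
  {"travel": [-0.03,0,-0.1],"dr": [0,0,0],"claw": 1.7},
  {"travel": [-0.03,0,-0.1],"dr": [0,0,0],"claw": 2},
  {"travel": [-0.03,0,-0.1],"dr": [0,0,0],"claw": 2.8},
  {"travel": [-0.03,0,-0.1],"dr": [0,0,0],"claw": 4},
  {"travel": [-0.03,0,-0.1],"dr": [0,0,0],"claw": 5},
  {"travel": [-0.03,0,-0.1],"dr": [0,0,0],"claw": 5},
  {"travel": [-0.03,0,-0.1],"dr": [0,0,0],"claw": 5},
], grip_force=10)

```text
time_s: 13.45
tool_pos: [0.5152, -0.2583, 0.0287]
tool_rot: [-179.9, 17.2, -7.0]
force: [0.1, 0.1, -0.0]
grip_width: 0.0448
```

Run:
```python
from h import *
state()
```

```text
t 13.45 unit mm [-126.1 -381.8   28.7] world [ 0.5152 -0.2583  0.0287] rot [-179.9   17.2   -7. ] F [ 0.1  0.1 -0. ] w 0.0448 q [ 43.  35. -30.  89.  19.  78. -89.]
```

send_rows([
  {"travel": [0,0,-1.5],"dr": [0,0,0],"claw": 5},
  {"travel": [0,0,-4],"dr": [0,0,0],"claw": 5},
  {"travel": [0,0,-7],"dr": [0,0,0],"claw": 5},
  {"travel": [0,0,-11],"dr": [0,0,0],"claw": 5},
  {"travel": [0,0,-15],"dr": [0,0,0],"claw": 5},
  {"travel": [0,0,-19],"dr": [0,0,0],"claw": 5},
  {"travel": [0,0,-20],"dr": [0,0,0],"claw": 3},
  {"travel": [0,0,-20],"dr": [0,0,0],"claw": 0},
])

```text
time_s: 14.12
tool_pos: [0.5765, -0.2658, 0.2237]
tool_rot: [-180.0, 16.8, -7.0]
force: [-0.2, 0.7, -0.6]
grip_width: 0.0434
```

Run:
```python
from h import *
state();rel(upos(-140,-2,220),tool(YAW))
```

```text
t 14.12 unit mm [ -66.  -396.4  223.7] world [ 0.5765 -0.2658  0.2237] rot [-180.    16.8   -7. ] F [-0.2  0.7 -0.6] w 0.0434 q [ 40.  33. -31.  69.  17. 100. -86.]
travel cm [-15.67 -36.58   5.14] dr [ -2.   16.7 -13.5]
```

send_rows([
  {"travel": [-15.7,-36.6,5.1],"dr": [-2,16.7,-13.5],"claw": 0},
  {"travel": [-15.7,-36.6,5.1],"dr": [-2,16.7,-13.5],"claw": 0},
  {"travel": [-15.7,-36.6,5.1],"dr": [-2,16.7,-13.5],"claw": 0},
  {"travel": [-15.7,-36.6,5.1],"dr": [-2,16.7,-13.5],"claw": 0},
  {"travel": [-15.7,-36.6,5.1],"dr": [-2,16.7,-13.5],"claw": 0},
  {"travel": [-15.7,-36.6,5.1],"dr": [-2,16.7,-13.5],"claw": 0},
  {"travel": [-15.7,-36.6,5.1],"dr": [-2,16.7,-13.5],"claw": 0},
  {"travel": [-15.7,-36.6,5.1],"dr": [-2,16.7,-13.5],"claw": 0},
  {"travel": [-15.7,-36.6,5.1],"dr": [-2,16.7,-13.5],"claw": 0},
  {"travel": [-15.7,-36.6,5.1],"dr": [-2,16.7,-13.5],"claw": 0},
  {"travel": [-15.7,-36.6,5.1],"dr": [-2,16.7,-13.5],"claw": 0},
  {"travel": [-15.7,-36.6,5.1],"dr": [-2,16.7,-13.5],"claw": 0},
])

```text
time_s: 15.12
tool_pos: [0.4535, 0.1184, 0.2169]
tool_rot: [-179.9, 0.5, 6.7]
force: [0.0, -0.4, -0.7]
grip_width: 0.0003
```

Run:
```python
from h import *
state();rel(upos(-125,-2,100),tool(YAW))
a=env.read_camera("scene");b=env.read_camera("top")
for r,ar in blobs(b,"yellow"): print(np.round(r[0],1),onz("top",[r[0]],.057)[0].round(4))
for r,ar in blobs(a,"yellow"): print("sc",np.round(r[0],1),onz("scene",[r[0]],.05)[0].round(4))
im=np.vstack([a[130:210,130:250],b[180:260,330:450]])
cv2.imwrite("pics/s7.png",cv2.resize(im,None,fx=3.7,fy=3.7,interpolation=cv2.INTER_CUBIC))
```

```text
t 15.12 unit mm [-144.    -0.5  216.9] world [0.4535 0.1184 0.2169] rot [-179.9    0.5    6.7] F [ 0.  -0.4 -0.7] w 0.0003 q [ 37.  -2. -52. 106.  -2.  76. -98.]
travel cm [ 2.    0.18 11.67] dr [-0.1  0.5  0.1]
[376.  218.5] [ 0.5238 -0.2595  0.057 ]
[133.4 156.1] [0.6938 0.3753 0.057 ]
[274.4  98.3] [0.8509 0.0012 0.057 ]
sc [215.5 271.5] [ 0.8371 -0.0013  0.05  ]
sc [371.8 267.9] [0.6786 0.3748 0.05  ]
sc [ 49.7 193.2] [ 0.7939 -0.5667  0.05  ]
sc [ 37.5 183.5] [ 0.7786 -0.6252  0.05  ]
sc [186.2 156.7] [ 0.5184 -0.2608  0.05  ]
```

View pics/s7.png

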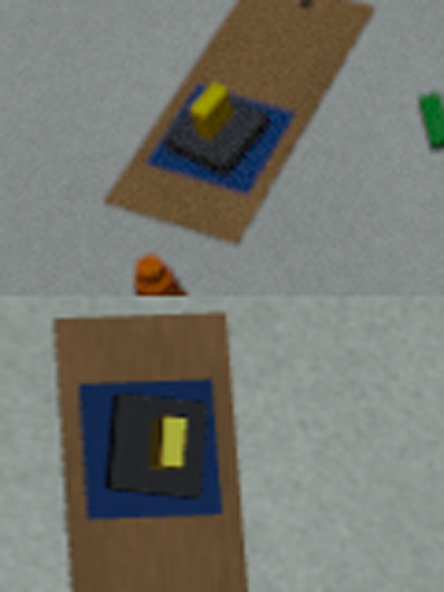

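The weight stands upright in the middle of the blue square: the centre measures about (0.522,-0.260) against the mark at (0.5205,-0.259). Next I'll shut the bin.

send_rows([
  {"travel": [2,0.1,3],"dr": [0,0,0],"claw": 0},
  {"travel": [2,0.1,6],"dr": [0,0,0],"claw": 0},
  {"travel": [2,0.1,9],"dr": [0,0,0],"claw": 0},
  {"travel": [2,0.1,11],"dr": [0,0,0],"claw": 0},
  {"travel": [2,0.1,11.5],"dr": [0,0,0],"claw": 0},
  {"travel": [2.5,0.1,11.5],"dr": [0,0,0],"claw": 0},
  {"travel": [3.2,0.1,11.5],"dr": [0,0,0],"claw": 0},
  {"travel": [4,0.1,11.5],"dr": [0,0,0],"claw": 0},
  {"travel": [4.8,0.1,11.5],"dr": [0,0,0],"claw": 0},
  {"travel": [5.5,0.1,11.5],"dr": [0,0,0],"claw": 0},
  {"travel": [6.2,0.1,11.3],"dr": [0,0,0],"claw": 0},
  {"travel": [7,0.1,11],"dr": [0,0,0],"claw": 0},
])

```text
time_s: 16.22
tool_pos: [0.5235, 0.125, 0.1086]
tool_rot: [-179.9, 0.6, 6.5]
force: [-5.0, -0.7, 3.3]
grip_width: 0.0003
```

Run:
```python
from h import *
state();rel(upos(-14,-2,112),tool(YAW))
```

```text
t 16.22 unit mm [-73.7  -2.  108.6] world [0.5235 0.125  0.1086] rot [-179.9    0.6    6.5] F [-5.  -0.7  3.3] w 0.0003 q [  29.   17.  -52.  105.   14.   65. -111.]
travel cm [ 5.97 -0.01 -0.4 ] dr [-0.2  0.6 -0.1]
```

send_rows([
  {"travel": [0.7,0,0],"dr": [0,0,0],"claw": 0},
  {"travel": [1.4,0,-0.1],"dr": [0,0,0],"claw": 0},
  {"travel": [2.1,0,-0.2],"dr": [0,0,0],"claw": 0},
  {"travel": [2.8,0,-0.3],"dr": [0,0,0],"claw": 0},
  {"travel": [3.5,0,-0.4],"dr": [0,0,0],"claw": 0},
  {"travel": [4.2,0,-0.4],"dr": [0,0,0],"claw": 0},
  {"travel": [4.8,0,-0.4],"dr": [0,0,0],"claw": 0},
  {"travel": [5.2,0,-0.4],"dr": [0,0,0],"claw": 0},
  {"travel": [5.5,0,-0.4],"dr": [0,0,0],"claw": 0},
  {"travel": [5.7,0,-0.4],"dr": [0,0,0],"claw": 0},
  {"travel": [5.7,0,-0.4],"dr": [0,0,0],"claw": 0},
])

```text
time_s: 17.13
tool_pos: [0.5811, 0.1314, 0.1112]
tool_rot: [-179.8, 0.4, 6.5]
force: [0.5, -0.5, 0.8]
grip_width: 0.0004
```

Run:
```python
from h import *
state()
```

```text
t 17.13 unit mm [-15.8  -2.3 111.2] world [0.5811 0.1314 0.1112] rot [-179.8    0.4    6.5] F [ 0.5 -0.5  0.8] w 0.0004 q [  25.   24.  -49.   97.   19.   68. -113.]
```

send_rows([
  {"travel": [0.1,0,0],"dr": [0,0,0],"claw": 0},
  {"travel": [0.2,0,0],"dr": [0,0,0],"claw": 0},
  {"travel": [0.3,0,0],"dr": [0,0,0],"claw": 0},
  {"travel": [0.4,0,0],"dr": [0,0,0],"claw": 0},
  {"travel": [0.4,0,0],"dr": [0,0,0],"claw": 0},
])

```text
time_s: 17.55
tool_pos: [0.5817, 0.1314, 0.1113]
tool_rot: [-179.9, 0.8, 6.6]
force: [-9.1, -2.1, 7.1]
grip_width: 0.0006
```

Run:
```python
from h import *
state()
```

```text
t 17.55 unit mm [-15.2  -2.4 111.3] world [0.5817 0.1314 0.1113] rot [-179.9    0.8    6.6] F [-9.1 -2.1  7.1] w 0.0006 q [  24.   24.  -49.   97.   19.   69. -113.]
```

It hit a hard stop at x = -15 mm: 4 mm of command gave only 0.6 mm of motion, at about 9 N. I'll back off, clear the view and check.

send_rows([
  {"travel": [-1.5,0,0],"dr": [0,0,0],"claw": 0},
  {"travel": [-4,0,0],"dr": [0,0,0],"claw": 0},
  {"travel": [-7,0,-2],"dr": [0,0,0],"claw": 0},
  {"travel": [-9,0,-5],"dr": [0,0,0],"claw": 0},
  {"travel": [-10,0,-9],"dr": [0,0,0],"claw": 0},
  {"travel": [-10,3,-11],"dr": [0,0,0],"claw": 0},
  {"travel": [-10,7,-12],"dr": [0,0,0],"claw": 0},
  {"travel": [-10,11,-12],"dr": [0,0,0],"claw": 0},
  {"travel": [-10,15,-12],"dr": [0,0,0],"claw": 0},
  {"travel": [-10,15,-12],"dr": [0,0,0],"claw": 0},
  {"travel": [-10,15,-12],"dr": [0,0,0],"claw": 0},
  {"travel": [-10,15,-12],"dr": [0,0,0],"claw": 0},
])

```text
time_s: 18.55
tool_pos: [0.5033, -0.0285, 0.2316]
tool_rot: [-179.8, 0.4, 6.5]
force: [0.7, -0.2, 1.2]
grip_width: 0.0007
```

Run:
```python
from h import *
state();b=env.read_camera("top")
for c in("yellow","green","orange"):
  for r,ar in blobs(b,c): print(c,np.round(r[0],1))
cv2.imwrite("pics/t8.png",cv2.resize(b[75:285,110:420],None,fx=2.5,fy=2.5,interpolation=cv2.INTER_CUBIC))
```

```text
t 18.55 unit mm [-111.4 -152.2  231.6] world [ 0.5033 -0.0285  0.2316] rot [-179.8    0.4    6.5] F [ 0.7 -0.2  1.2] w 0.0007 q [ 46.   3. -47. 101.   2.  77. -85.]
yellow [376.  218.5]
yellow [133.5 156.1]
yellow [492.5 133.5]
yellow [274.4  98.3]
orange [342.2 143.6]
```

View pics/t8.png

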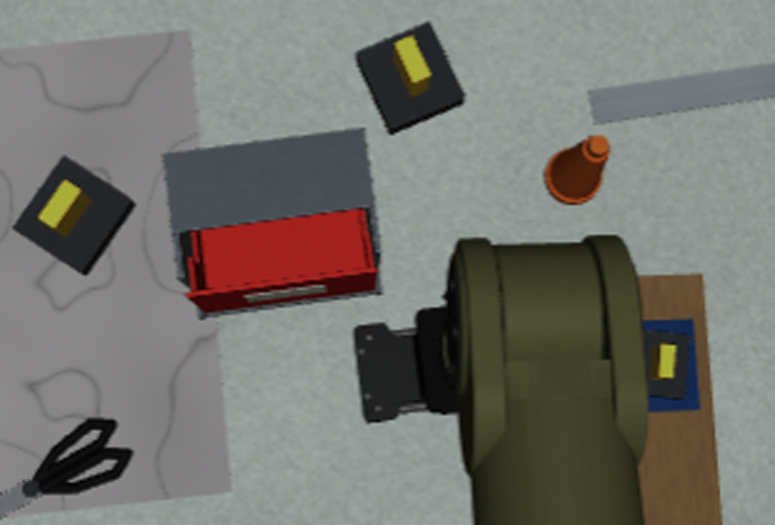

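The lip edge runs (185,192.6)–(261,183), against (185.5,192)–(260.5,182.5) before the bin was opened, so it is shut to within about 1 mm. The weight's grip hasn't moved, at (376,218.5), and the cone is still in place. Handing in.

Run:
```python
from h import *
a=cv2.imread("pics/top0.png")[120:205,175:262];b=cv2.GaussianBlur(env.read_camera("top")[120:205,175:262],(3,3),0)
d=cv2.absdiff(cv2.GaussianBlur(a,(3,3),0),b).max(2)[60:];print("lip-zone diff",d.mean(),(d>40).sum())
state();print(env.sign_off())
```

```text
lip-zone diff 21.857011494252873 186
t 18.65 unit mm [-111.3 -150.9  231.6] world [ 0.5033 -0.0272  0.2316] rot [-179.8    0.4    6.7] F [-0.1 -0.2 -0.7] w 0.0009 q [ 46.   3. -47. 101.   2.  77. -85.]
the job is handed in; nothing more can be done
None
```

I tipped the red bin to its stop and took out the smallest of the three weights, the one in the bin. I set it down on the blue square and pushed the empty bin shut. The job was handed in at about 18.7 s; the sign-off gives no verdict.

- **Weight:** it stands upright, with its centre at about (0.522, -0.260) against the mark at (0.5205, -0.259). That is about 2 mm off by the top camera, and the scene camera agreed to about 3 mm. Its image position did not change afterwards.
- **Bin:** the push ended on a hard stop at about 9 N along the push. The lip edge is back within about 0.7 px of where it started, roughly 1–2 mm.
- **A check that did not agree:** a before/after image difference around the lip was fairly high, with a mean of 22 and 186 pixels over 40. I compared it and handed in within the same script, so I did not find the cause. The removed weight or a shadow from the arm may explain it.
- **Other objects:** the thread cone's image position was unchanged, and I saw no sign that the shears had moved, though I did not measure them. The arm hid the chalk in the last top view, so I did not check it after the bin was shut. It looked undisturbed in the view after the weight was set down.

I viewed 11 pictures, one over the budget.

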